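Sort stiff and weak spring plungers at the repair bench

TASK

The three spring plungers in the tilted rack look alike, but some have a stiff spring and some a weak one. Sort them by how hard their caps push back: stand every stiff plunger upright in the blue tray and every weak one upright in the yellow tray. Leave the tin, the bottle, the screwdriver and the heatsink where they are.

Things in the scene. Friction and masses are not known exactly. Their poses are not given: they have to be found in the camera images.
- unit_a_mid (a point): One of three spring plungers that look alike: square aluminium block 40 x 40 mm, 64 mm tall (black foot, orange band), with a spring-loaded stem and round black cap on top, 86 mm tall in all, about 220 g. Point on its long axis, 43 mm above its underside and 43 mm below the cap's top; z along the axis towards the cap, x and y square to the block's sides. Names, places and mass do not tell which is stiff.
- unit_b_mid (a point): One of three spring plungers that look alike: square aluminium block 40 x 40 mm, 64 mm tall (black foot, orange band), with a spring-loaded stem and round black cap on top, 86 mm tall in all, about 220 g. Point on its long axis, 43 mm above its underside and 43 mm below the cap's top; z along the axis towards the cap, x and y square to the block's sides. Names, places and mass do not tell which is stiff.
- unit_c_mid (a point): One of three spring plungers that look alike: square aluminium block 40 x 40 mm, 64 mm tall (black foot, orange band), with a spring-loaded stem and round black cap on top, 86 mm tall in all, about 220 g. Point on its long axis, 43 mm above its underside and 43 mm below the cap's top; z along the axis towards the cap, x and y square to the block's sides. Names, places and mass do not tell which is stiff.
- unit_a_cap (a point): Centre of the top of that plunger's cap (30 mm across, 6 mm thick). Pushed along the axis it goes in at most 12 mm and springs back. The force grows evenly with the depth. Weak: 0.2 N per mm (2.4 N fully in). Stiff: 1 N per mm (12 N fully in). At rest a stiff cap stands 0.08 mm prouder than a weak one, far too little to see or measure. There is at least one of each kind.
- unit_b_cap (a point): Centre of the top of that plunger's cap (30 mm across, 6 mm thick). Pushed along the axis it goes in at most 12 mm and springs back. The force grows evenly with the depth. Weak: 0.2 N per mm (2.4 N fully in). Stiff: 1 N per mm (12 N fully in). At rest a stiff cap stands 0.08 mm prouder than a weak one, far too little to see or measure. There is at least one of each kind.
- unit_c_cap (a point): Centre of the top of that plunger's cap (30 mm across, 6 mm thick). Pushed along the axis it goes in at most 12 mm and springs back. The force grows evenly with the depth. Weak: 0.2 N per mm (2.4 N fully in). Stiff: 1 N per mm (12 N fully in). At rest a stiff cap stands 0.08 mm prouder than a weak one, far too little to see or measure. There is at least one of each kind.
- rack: Fixed grey rack, 250 (y) x 110 mm (x), origin under its centre, on the table. Plungers stand at y = -90, 0, +90 mm in pockets 45 mm wide, 16 mm deep, walls 10 mm, each leaning on a rest plate (30 mm wide, 44 mm high) on its +x side. Pocket axes lean 25 degrees from vertical: cap end up and to its +x side, away from the robot. Pocket floor centres: x = 0, 55 mm above the table. Draw plungers out along that axis.
- blue_tray: fixed blue open tray for the stiff plungers, outside 220 mm (its x) by 130 mm (its y), rim 22 mm above the table, walls and floor 5 mm thick; origin at the centre of its underside on the table
- yellow_tray: fixed yellow open tray for the weak plungers, same sizes as the blue one: 220 mm (its x) by 130 mm (its y), rim 22 mm high, walls and floor 5 mm thick; origin at the centre of its underside on the table
- tin_mid (a point): round steel tip-cleaning tin with copper wool, 64 mm across, 43 mm tall, loose; point on its axis 17 mm up. To be left alone.
- bottle_mid (a point): small amber bottle with white cap, 44 mm across, 100 mm tall, loose; point at its centre. To be left alone.
- screwdriver_grip (a point): blue-handled screwdriver, 180 mm long, lying loose in front of the rack; point in the middle of its handle, x along the shaft towards the tip. To be left alone.
- heatsink_mid (a point): finned aluminium heatsink 60 x 60 x 28 mm, loose, behind the rack; point at its centre. To be left alone.
Things that resemble listed ones, but are neither listed nor needed, are in the scene too. Leave any pink or red look-alike of the part that bears unit_a_mid alone.

How it is judged (in metres and radians):
At the end, for the whole second after the job is handed in: Each stiff plunger (cap 0.08 mm prouder at rest, which is how the rules know it) stands in the blue tray and each weak one in the yellow tray, on the floor inside the walls (centre point 40 to 56 mm above the tray's underside), upright within 0.17 rad and at rest (((x of unit_a_mid in the frame of blue_tray between -0.105 and 0.105 m and y of unit_a_mid in the frame of blue_tray between -0.06 and 0.06 m and z of unit_a_mid in the frame of blue_tray between 0.04 and 0.056 m and angle between unit_a_mid's own z axis and vertical below 0.17 rad and distance between unit_a_cap and unit_a_mid above 0.043 m) or (x of unit_a_mid in the frame of yellow_tray between -0.105 and 0.105 m and y of unit_a_mid in the frame of yellow_tray between -0.06 and 0.06 m and z of unit_a_mid in the frame of yellow_tray between 0.04 and 0.056 m and angle between unit_a_mid's own z axis and vertical below 0.17 rad and distance between unit_a_cap and unit_a_mid below 0.043 m)) and ((x of unit_b_mid in the frame of blue_tray between -0.105 and 0.105 m and y of unit_b_mid in the frame of blue_tray between -0.06 and 0.06 m and z of unit_b_mid in the frame of blue_tray between 0.04 and 0.056 m and angle between unit_b_mid's own z axis and vertical below 0.17 rad and distance between unit_b_cap and unit_b_mid above 0.043 m) or (x of unit_b_mid in the frame of yellow_tray between -0.105 and 0.105 m and y of unit_b_mid in the frame of yellow_tray between -0.06 and 0.06 m and z of unit_b_mid in the frame of yellow_tray between 0.04 and 0.056 m and angle between unit_b_mid's own z axis and vertical below 0.17 rad and distance between unit_b_cap and unit_b_mid below 0.043 m)) and ((x of unit_c_mid in the frame of blue_tray between -0.105 and 0.105 m and y of unit_c_mid in the frame of blue_tray between -0.06 and 0.06 m and z of unit_c_mid in the frame of blue_tray between 0.04 and 0.056 m and angle between unit_c_mid's own z axis and vertical below 0.17 rad and distance between unit_c_cap and unit_c_mid above 0.043 m) or (x of unit_c_mid in the frame of yellow_tray between -0.105 and 0.105 m and y of unit_c_mid in the frame of yellow_tray between -0.06 and 0.06 m and z of unit_c_mid in the frame of yellow_tray between 0.04 and 0.056 m and angle between unit_c_mid's own z axis and vertical below 0.17 rad and distance between unit_c_cap and unit_c_mid below 0.043 m)) and linear speed of each of unit_a, unit_b, unit_c below 0.02 m/s); the robot touches nothing.
It fails at once if the tin is moved by more than 25 mm (distance of tin_mid from where it was at the start of the episode above 0.025 m).
It fails at once if the bottle is moved by more than 25 mm (distance of bottle_mid from where it was at the start of the episode above 0.025 m).
It fails at once if the screwdriver is moved by more than 25 mm (distance of screwdriver_grip from where it was at the start of the episode above 0.025 m).
It fails at once if the heatsink is moved by more than 25 mm (distance of heatsink_mid from where it was at the start of the episode above 0.025 m).
It also fails if it takes over 72 s, if anything falls off the work surface, if the arm or the gripper's body presses on something with over 40 N, if the wrist force passes 120 N, or if a joint passes its speed limit or range.

ROBOT

A 6-joint arm with a two-finger parallel gripper is mounted at the origin on the work surface. World frame = base frame: x ahead of the robot, y to its left, z up, the work surface at z = 0. Lengths are in mm, angles in rad, forces in N, time in s.
With the tool pointing down it reaches from about 275 to 1000 mm from the base axis. Payload 8.4 kg.
Tool frame: the origin (TCP) lies on the centre line of the jaws, within the pads' length; the fingertips stand 17 mm ahead of it and the grasp point (between the pads) lies 2 mm behind it (r.tcp_to_tips is the z of the fingertips in the tool frame, in mm); z points along the fingers, y is the direction in which the jaws open and shut (so a half turn about z gives the same grasp; the last joint's range is limited). The gripper opens to 85 mm and grips with 20 to 120 N. Pads are 22 mm wide; open, the fingers measure 114 mm over their backs; the gripper's body (76 mm by 85 mm) begins 54 mm behind the grasp point. The pads swing forward as they close: fully open they stand 13 mm farther back than shut.
Start: joints at [-1.274, 0.353, 1.633, -0, 1.155, -0.002], TCP at [183.982, -597.31, 248.281] pointing down, gripper open.
Joint ranges: [-2.63, 2.63], [-0.92, 2.1], [0.06, 2.66], [-1.3, 4.44], [0, 2.69], [-3.02, 3.02]. Speed limits (rad/s): [2.22, 2.22, 2.79, 3.14, 3.14, 3.14].

INTERFACE

Orientations are given as [roll, pitch, yaw] about the fixed x, y, z axes, in that order (R = Rz(yaw) Ry(pitch) Rx(roll)).
In Python, from rig import r, cams, job gives the robot as it stands.
- The arm moves only by the tool drive_tool, never from a script. Its argument "deltas" is a list of rows, each a list of 4 numbers: the shift along the tool's x, y, z in cm, then the turn about the tool's z in rad. In form: [[x, y, z, roll], ...]. A call has 1 to 12 rows; each row shifts and turns the commanded pose from where the row before left it, along the tool's axes as they then stand; what a row does not reach is not made up. A row lasts 1/12 s, in which the tool goes at most 41.7 mm and 7.16 degrees, less where a joint would pass 70% of its speed; a pose out of reach is approached as far as the arm can. A call with a gripper value outside its range is refused whole. "jaw" is the closure, from 0 (fully open) to 1 (shut), set as the call begins (left out, the last holds). The fingers move at their own pace and stop on an object; "force" is the grip in N (left out, the last holds). Time passes only in rows, so rows that do not move let the fingers close. It gives the time, the measured TCP pose, the force and the opening at its end, in the units of the state.
- r.sense(): the state, without advancing time (a new reading comes with each control period).
- cams.grab_frame(name): name is "scene" or "top"; returns (picture, depth): 480x640x3 uint8, red, green, blue; 480x640 float32, mm along the optical axis (not along the pixel's ray), 0 where there is no reading.
- cams.camera_params(name): a dict with "fx", "fy", "cx", "cy" (pixels), "R" (3x3) and "t" (3): a world point X has camera coordinates R X + t. Camera axes: x right, y down, z forward; pixel columns grow to the right and rows downward; lengths in mm; the calibration is good to about 2 mm. A picture is of the moment at which its call begins. camera_params takes no time and is no camera call.
- job.sign_off(): hands the job in, once; it reports no verdict.
The state is a dict: "clock": time; "qpos": joint angles; "qvel": joint speeds; "joint_efforts": joint torques, N m; "eef_pos": TCP position; "tcp_rot": TCP orientation; "contact_force": force on the tool from outside, world axes, zero at the start; "wrist_torque": the same for the moment, N m; "opening": opening from 0.0 (shut) to 1.0 (fully open).
Only numpy, scipy, OpenCV 4.12 (cv2) and the standard library are available. Lean on these libraries where they do the work, as an engineer would, in place of code of your own. Each camera call takes 0.05 s, during which the arm holds its last target. There are 200 camera calls.

## Working session

There is one attempt and no reset: what is moved stays moved. The work goes in short steps, Python scripts to look and compute and a tool call to move; the robot and the scene stay as the last step left them, time stands still between calls to the robot, and variables do not carry over. Pictures are saved under pics/ and viewed, about 8 in all and at most 12, crops included, and the job is handed in when it is done.

Besides the shell and the picture viewer there is one more tool, called after ">>>" as name(argument=value, ...), one argument or row to a line, values as JSON. drive_tool: Moves the arm, as the interface text tells. Its arguments: {"type":"object","properties":{"deltas":{"type":"array"},"jaw":{"type":"number"},"force":{"type":"number"}},"required":["deltas"]}

```bash
ls; mkdir -p pics; python3 - <<'E'
from rig import r,cams,job
import cv2,numpy as np
print(r.sense())
for n in("scene","top"):
    p,d=cams.grab_frame(n); cv2.imwrite(f"pics/{n}0.png",p[:,:,::-1]); np.savez(f"pics/{n}0.npz",p=p,d=d)
    print(cams.camera_params(n))
E
```

```text
pics
{'clock': 0.0, 'qpos': array([-1.27437180e+00,  3.53654291e-01,  1.63420076e+00, -3.45503009e-05,
        1.15519539e+00, -2.41970073e-03]), 'qvel': array([-0.00169564, -0.00066905,  0.00122582,  0.00055857,  0.0018245 ,
        0.0005517 ]), 'joint_efforts': array([ 6.16715661e-04, -6.05255270e+01, -3.42067015e+01,  4.90270054e-05,
        9.37916804e-03,  1.66068895e-05]), 'eef_pos': array([ 183.8451807 , -596.83642446,  247.52932472]), 'tcp_rot': array([-3.14013479e+00,  2.80612952e-05,  2.98858218e-01]), 'contact_force': array([ 0.5935252 , -0.02213524, -0.24477801]), 'wrist_torque': array([-0.00661071,  0.01834735, -0.06752133]), 'opening': 1.0025976834712929}
{'fx': 482.66460051469227, 'fy': 482.66460051469227, 'cx': 323.49475244895353, 'cy': 237.2747514622737, 'R': array([[ 0.43458276,  0.90058488,  0.00920344],
       [ 0.69834017, -0.3305001 , -0.63489423],
       [-0.56873441,  0.28234122, -0.77254424]]), 't': array([-230.30267864, -298.74618172, 1512.99104858])}
{'fx': 484.9512243625817, 'fy': 484.9512243625817, 'cx': 320.59568871371505, 'cy': 239.05101524338386, 'R': array([[-0.00969039, -0.99994619,  0.00370216],
       [-0.99066336,  0.00909681, -0.13602703],
       [ 0.13598603, -0.00498575, -0.99069821]]), 't': array([ 11.33262238, 555.68476885, 939.15579538])}
```

View pics/scene0.png

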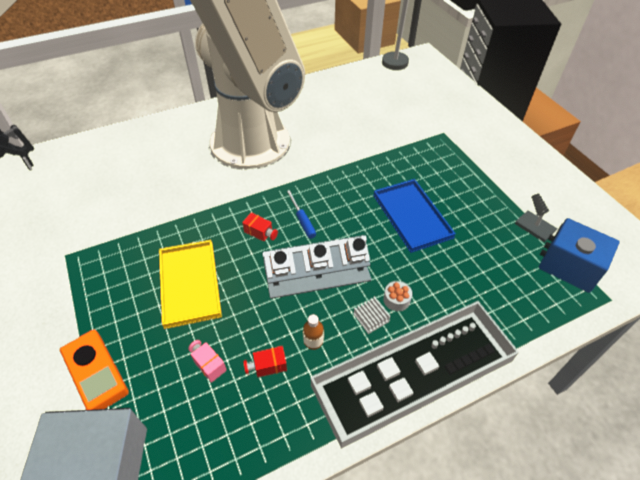

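View pics/top0.png

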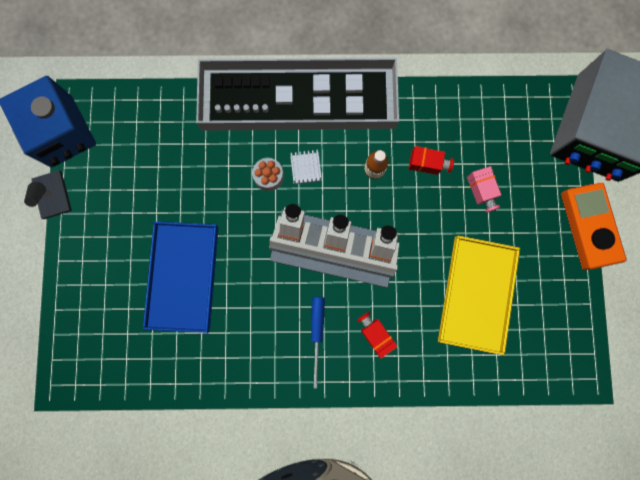

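The top view shows +x up and +y to the left. The caps are at about (292,212), (340,223) and (388,235), the blue tray is at (182,277) and the yellow tray at (480,295). The screwdriver is in front of the rack, with the tin and heatsink behind it. The scene view agrees, and red and pink decoys lie on the mat.

```bash
cat > h.py <<'E'
import numpy as np,cv2
from rig import r,cams,job
def cloud(n,d):
    c=cams.camera_params(n); v,u=np.mgrid[:480,:640]
    P=np.stack([(u-c['cx'])/c['fx']*d,(v-c['cy'])/c['fy']*d,d],-1)
    return (P-c['t'])@c['R']
def rays(n,uv,z):
    c=cams.camera_params(n); D=np.c_[(uv[:,0]-c['cx'])/c['fx'],(uv[:,1]-c['cy'])/c['fy'],np.ones(len(uv))]@c['R']
    o=-c['R'].T@c['t']; return o+D*((z-o[2])/D[:,2])[:,None]
E
cat > m.py <<'E'
from h import *
for n in("top","scene"):
    f=np.load(f"pics/{n}0.npz");p,d=f['p'],f['d'];W=cloud(n,d)
    hsv=cv2.cvtColor(p,cv2.COLOR_RGB2HSV)
    for nm,lo,hi in(("blue",(108,150,60),(125,255,255)),("yellow",(22,150,100),(35,255,255))):
        m=cv2.inRange(hsv,lo,hi); k,l,s,c=cv2.connectedComponentsWithStats(m)
        ok=[i for i in range(1,k) if s[i,4]>1500]
        for i in ok:
            q=W[(l==i)&(d>0)]; q=q[(q[:,2]>17)&(q[:,2]<27)]
            if len(q)<50 or np.median(q[:,0])>700: continue
            print(n,nm,s[i],cv2.minAreaRect(q[:,:2].astype(np.float32)),np.median(q[:,2]))
    m=((p.max(2)<70)&(W[...,2]>95)&(W[...,2]<150)&(W[...,0]>350)&(W[...,0]<800)&(abs(W[...,1])<250)).astype(np.uint8)
    k,l,s,c=cv2.connectedComponentsWithStats(m); C=[]
    for i in range(1,k):
        if s[i,4]<60: continue
        q=W[l==i]; yaw=-.235; a=np.array([np.sin(.436)*np.cos(yaw),np.sin(.436)*np.sin(yaw),np.cos(.436)])
        h=q@a; t=q[h>np.percentile(h,90)-3]
        print(n,c[i],s[i,4],"top ctr",t.mean(0).round(1),(t.max(0)-t.min(0)).round(1),len(t)); C.append(t.mean(0))
    C=np.array(C); 
    if len(C)>1: print("yaw",np.degrees([np.arctan2(-(x[0]-y[0]),x[1]-y[1]) for x in C for y in C if x[1]>y[1]+10]))
E
python3 m.py
```

```text
top blue [ 143  222   75  110 6899] ((485.23614501953125, 291.9229736328125), (130.4360809326172, 217.8399658203125), 86.12191009521484) 20.524202868541835
top yellow [ 438  235   82  120 7335] ((442.32879638671875, -315.5357666015625), (131.3077850341797, 219.69410705566406), 78.20796203613281) 19.871643617511108
top [292.63218391 210.74712644] 174 top ctr [596.1  57.1 132.3] [26.9 27.4 16.3] 148
top [340.25  221.625] 168 top ctr [575.7 -29.3 132.1] [26.5 27.7 16.2] 137
top [388.15882353 232.57058824] 170 top ctr [ 554.4 -116.5  132.2] [26.1 28.  14.8] 135
yaw [-13.27939691 -13.48392145 -13.68609281]
scene blue [ 374  180   81   72 3140] ((484.4425048828125, 288.9171142578125), (131.7250518798828, 223.8451690673828), 86.40479278564453) 20.565189245779237
scene yellow [ 159  240   63   89 4414] ((441.31640625, -318.2674560546875), (130.50408935546875, 223.08428955078125), 78.09933471679688) 21.23070232888786
scene [358.55319149 243.9893617 ] 94 top ctr [596.1  54.7 133.9] [20.4 23.8 10.7] 44
scene [319.64893617 250.5106383 ] 94 top ctr [575.2 -33.8 133.8] [21.5 22.6 11.3] 50
scene [279.85714286 257.02040816] 98 top ctr [ 554.5 -118.8  133.4] [23.6 23.   9.8] 71
yaw [-13.27400714 -13.49381384 -13.72220558]
```

>>> drive_tool(
  deltas=[
    [0,0,0,0.107],
    [0,0,0,0.107],
    [0,0,0,0.107],
    [0,0,0,0.107],
    [0,0,0,0.107],
    [1.5,-3,0,0],
    [1.5,-3,0,0],
    [1.5,-3,0,0],
    [1.5,-3,0,0],
    [1.5,-3,0,0],
    [1.5,-3,0,0],
    [1.5,-3,0,0],
  ],
  jaw=1,
)

```text
clock: 1.1
eef_pos: [335.8, -416.2, 248.0]
tcp_rot: [-3.141, 0.0, -0.236]
contact_force: [0.4, -0.2, 0.2]
opening: -0.003
```

>>> drive_tool(
  deltas=[
    [1.4,-3,0,0],
    [1.4,-3,0,0],
    [1.4,-3,0,0],
    [1.4,-3,0,0],
    [1.4,-3,0,0],
    [1.4,-3,0,0],
    [1.4,-3,0,0],
    [1.4,-3,0,0],
    [1.4,-3,0,0],
    [1.4,-3,0,0],
    [1.4,-3,0,0],
    [1.4,-1.3,0,0],
  ],
)

```text
clock: 2.1
eef_pos: [579.8, -120.3, 248.0]
tcp_rot: [-3.141, 0.001, -0.235]
contact_force: [-0.3, -0.6, -0.5]
opening: -0.001
```

```bash
cat > s.py <<'E'
from h import *
import sys
s=r.sense();ex=np.array([.9724,-.2334,0]);ey=np.array([.2334,.9724,0])
p=s['eef_pos'];print(round(s['clock'],2),p.round(1),s['tcp_rot'].round(3),s['contact_force'].round(2),round(s['opening'],3))
a=.4226*ex+np.array([0,0,.9063]);print("axial F",round(float(s['contact_force']@a),2))
if len(sys.argv)>1:
    t=np.array(eval(sys.argv[1]),float);d=t-p;print("tool delta cm",(np.array([d@ex,-d@ey,-d[2]])/10).round(2))
E
python3 s.py "[578.6,-123.3,188]"
```

```text
2.1 [ 579.8 -120.3  248. ] [-3.141e+00  1.000e-03 -2.350e-01] [-0.29 -0.59 -0.48] -0.001
axial F -0.49
tool delta cm [-0.05  0.32  6.  ]
```

>>> drive_tool(
  deltas=[
    [0,0.3,2,0],
    [0,0,2,0],
    [0,0,2,0],
    [-0.42,0,0.91,0],
    [-0.42,0,0.91,0],
    [-0.42,0,0.91,0],
    [-0.21,0,0.45,0],
    [0,0,0,0],
    [0,0,0,0],
  ],
)

```text
clock: 2.85
eef_pos: [564.0, -123.2, 157.0]
tcp_rot: [-3.142, -0.001, -0.236]
contact_force: [-0.3, 0.5, 0.8]
opening: -0.0
```

>>> drive_tool(
  deltas=[
    [-0.21,0,0.45,0],
    [0,0,0,0],
    [0,0,0,0],
    [0,0,0,0],
  ],
)

```text
clock: 3.18
eef_pos: [562.0, -122.6, 152.2]
tcp_rot: [-3.142, -0.0, -0.236]
contact_force: [-0.1, -0.5, -0.2]
opening: -0.003
```

>>> drive_tool(
  deltas=[
    [-0.127,0,0.272,0],
    [0,0,0,0],
    [0,0,0,0],
    [0,0,0,0],
  ],
)

```text
clock: 3.52
eef_pos: [560.6, -122.2, 149.3]
tcp_rot: [3.142, 0.0, -0.236]
contact_force: [0.2, -0.9, -0.7]
opening: 0.0
```

>>> drive_tool(
  deltas=[
    [-0.127,0,0.272,0],
    [0,0,0,0],
    [0,0,0,0],
    [0,0,0,0],
  ],
)

```text
clock: 3.85
eef_pos: [559.3, -121.9, 146.6]
tcp_rot: [3.142, -0.0, -0.236]
contact_force: [0.1, 0.3, 0.6]
opening: 0.001
```

>>> drive_tool(
  deltas=[
    [-0.127,0,0.272,0],
    [0,0,0,0],
    [0,0,0,0],
    [0,0,0,0],
  ],
)

```text
clock: 4.18
eef_pos: [558.1, -121.6, 143.9]
tcp_rot: [-3.142, -0.0, -0.236]
contact_force: [0.7, 0.0, 2.2]
opening: 0.0
```

>>> drive_tool(
  deltas=[
    [-0.085,0,0.181,0],
    [0,0,0,0],
    [0,0,0,0],
    [0,0,0,0],
  ],
)

```text
clock: 4.52
eef_pos: [557.3, -121.5, 142.1]
tcp_rot: [3.142, -0.0, -0.236]
contact_force: [0.0, 0.2, 1.3]
opening: 0.0
```

>>> drive_tool(
  deltas=[
    [-0.085,0,0.181,0],
    [0,0,0,0],
    [0,0,0,0],
    [0,0,0,0],
  ],
)

```text
clock: 4.85
eef_pos: [556.5, -121.3, 140.2]
tcp_rot: [3.142, -0.0, -0.236]
contact_force: [1.3, -0.9, 2.2]
opening: 0.001
```

```bash
python3 - <<'E'
from h import *
p,d=cams.grab_frame("scene"); cv2.imwrite("pics/press1.png",cv2.resize(p[190:310,220:420,::-1],None,fx=4,fy=4,interpolation=cv2.INTER_CUBIC))
E
python3 s.py
```

```text
4.9 [ 556.5 -121.3  140.3] [ 3.142 -0.    -0.236] [1.17 0.15 2.47] 0.003
axial F 2.7
```

View pics/press1.png

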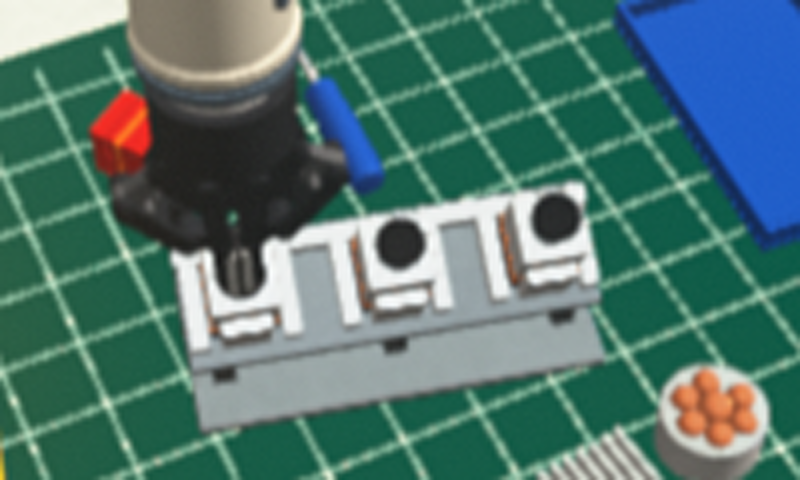

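The picture shows the shut fingertips pressing the right-hand cap, at about (240,280) in the crop. The force rose only about 0.5 N over 4 mm, so this spring looks weak. Next is the middle one.

>>> drive_tool(
  deltas=[
    [0.42,0,-0.91,0],
    [0.42,0,-0.91,0],
    [0.42,0,-0.91,0],
    [0,-3,0,0],
    [0,-3,0,0],
    [0,-2.9,0,0],
    [-0.21,0,0.45,0],
    [-0.42,0,0.91,0],
    [0,0,0,0],
    [0,0,0,0],
  ],
)

```text
clock: 5.73
eef_pos: [582.4, -36.9, 153.4]
tcp_rot: [3.141, 0.002, -0.237]
contact_force: [0.1, -0.2, 0.8]
opening: -0.002
```

>>> drive_tool(
  deltas=[
    [-0.17,0,0.363,0],
    [0,0,0,0],
    [0,0,0,0],
    [0,0,0,0],
  ],
)

```text
clock: 6.07
eef_pos: [581.8, -36.3, 150.4]
tcp_rot: [-3.142, -0.0, -0.237]
contact_force: [-0.4, -0.2, -0.1]
opening: -0.001
```

>>> drive_tool(
  deltas=[
    [-0.17,0,0.363,0],
    [0,0,0,0],
    [0,0,0,0],
    [0,0,0,0],
  ],
)

```text
clock: 6.4
eef_pos: [580.1, -35.5, 146.7]
tcp_rot: [3.142, -0.0, -0.236]
contact_force: [0.2, -1.1, 1.0]
opening: 0.003
```

>>> drive_tool(
  deltas=[
    [-0.17,0,0.363,0],
    [0,0,0,0],
    [0,0,0,0],
    [0,0,0,0],
  ],
)

```text
clock: 6.73
eef_pos: [578.6, -35.0, 143.1]
tcp_rot: [3.142, -0.0, -0.236]
contact_force: [0.9, -1.1, 1.6]
opening: 0.003
```

>>> drive_tool(
  deltas=[
    [-0.127,0,0.272,0],
    [0,0,0,0],
    [0,0,0,0],
    [0,0,0,0],
  ],
)

```text
clock: 7.07
eef_pos: [577.3, -34.7, 140.3]
tcp_rot: [-3.142, -0.0, -0.236]
contact_force: [0.8, -2.7, 1.3]
opening: -0.0
```

>>> drive_tool(
  deltas=[
    [0.42,0,-0.91,0],
    [0.42,0,-0.91,0],
    [0.42,0,-0.91,0],
    [0,-3,0,0],
    [0,-3,0,0],
    [0,-2.95,0,0],
    [-0.21,0,0.45,0],
    [-0.42,0,0.91,0],
    [0,0,0,0],
    [0,0,0,0],
  ],
)

```text
clock: 7.9
eef_pos: [603.2, 50.0, 153.4]
tcp_rot: [3.141, 0.002, -0.237]
contact_force: [-0.9, -0.9, 0.4]
opening: 0.001
```

>>> drive_tool(
  deltas=[
    [-0.17,0,0.363,0],
    [0,0,0,0],
    [0,0,0,0],
    [0,0,0,0],
  ],
)

```text
clock: 8.23
eef_pos: [602.7, 50.7, 150.5]
tcp_rot: [-3.142, -0.0, -0.237]
contact_force: [-0.7, -0.5, -0.3]
opening: 0.003
```

>>> drive_tool(
  deltas=[
    [-0.17,0,0.363,0],
    [0,0,0,0],
    [0,0,0,0],
    [0,0,0,0],
  ],
)

```text
clock: 8.57
eef_pos: [601.4, 51.5, 147.1]
tcp_rot: [-3.142, -0.001, -0.236]
contact_force: [0.7, -1.3, 3.9]
opening: -0.005
```

>>> drive_tool(
  deltas=[
    [-0.17,0,0.363,0],
    [0,0,0,0],
    [0,0,0,0],
    [0,0,0,0],
  ],
)

```text
clock: 8.9
eef_pos: [600.2, 51.9, 143.8]
tcp_rot: [-3.141, -0.002, -0.236]
contact_force: [1.8, -2.5, 6.6]
opening: 0.003
```

The left one is stiff: 3.9 N, then 6.6 N after another 4 mm. The other two stay below about 2.5 N. So left goes to blue, and middle and right go to yellow. Next I grasp the left one.

>>> drive_tool(
  deltas=[
    [0.42,0,-0.91,0],
    [0.42,0,-0.91,0],
    [0.42,0,-0.91,0],
    [0.42,0,-0.91,0],
    [0.21,0,-0.45,0],
    [0,0,0,0],
    [0,0,0,0],
  ],
)

```text
clock: 9.48
eef_pos: [617.7, 47.6, 184.2]
tcp_rot: [-3.141, -0.0, -0.236]
contact_force: [-0.0, 0.4, 0.4]
opening: -0.001
```

```bash
python3 s.py "[578.3,60.5,91.9]"
```

```text
9.48 [617.7  47.6 184.2] [-3.141 -0.    -0.236] [-0.04  0.44  0.37] -0.001
axial F 0.27
tool delta cm [-4.13 -0.33  9.23]
```

>>> drive_tool(
  deltas=[
    [-1.4,-0.1,0,0],
    [-1.4,-0.1,0,0],
    [-1.33,-0.13,0,0],
    [0,0,0,0],
    [0,0,0,0],
    [0,0,1.5,0],
    [0,0,1.5,0],
    [0,0,1.5,0],
    [0,0,1.5,0],
    [0,0,1.5,0],
    [0,0,0,0],
    [0,0,0,0],
  ],
  jaw=0,
)

```text
clock: 10.48
eef_pos: [578.3, 60.2, 108.3]
tcp_rot: [3.141, 0.001, -0.236]
contact_force: [-0.2, 0.6, -0.3]
opening: 1.0
```

>>> drive_tool(
  deltas=[
    [0,0,0.85,0],
    [0,0,0.85,0],
    [0,0,0,0],
    [0,0,0,0],
    [0,0,0,0],
  ],
)

```text
clock: 10.9
eef_pos: [578.4, 60.5, 92.2]
tcp_rot: [-3.142, -0.0, -0.236]
contact_force: [0.1, -0.1, 1.0]
opening: 1.0
```

```bash
python3 - <<'E'
from h import *
p,d=cams.grab_frame("scene"); cv2.imwrite("pics/g1.png",cv2.resize(p[170:310,250:450,::-1],None,fx=4,fy=4,interpolation=cv2.INTER_CUBIC))
E
python3 s.py "[578.3,60.5,91.9]"
```

```text
10.95 [578.5  60.5  92.3] [-3.141e+00 -1.000e-03 -2.360e-01] [-0.18  0.04 -0.2 ] 0.999
axial F -0.26
tool delta cm [-0.02  0.01  0.04]
```

View pics/g1.png

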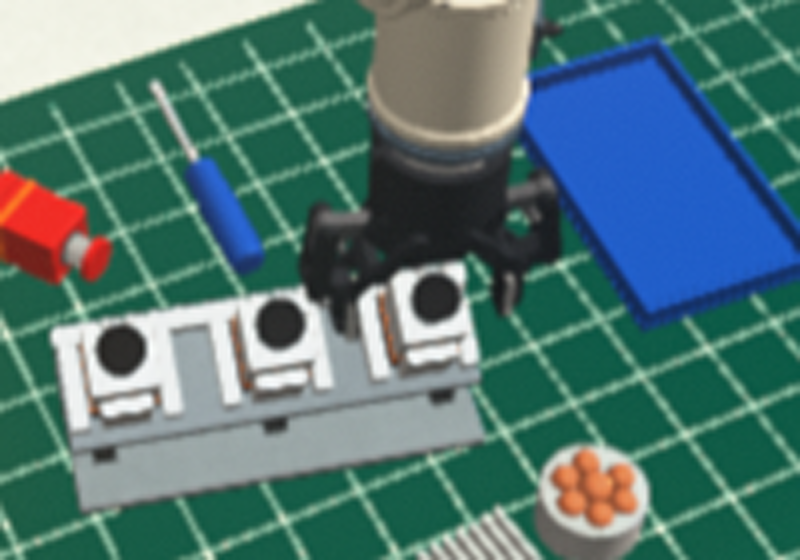

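The open fingers straddle the left plunger, whose cap is at (437,297) in the crop, and nothing is touching. Now I close and draw it out along its axis.

>>> drive_tool(
  deltas=[
    [0,0,0,0],
    [0,0,0,0],
    [0,0,0,0],
    [0,0,0,0],
    [0,0,0,0],
    [0,0,0,0],
    [0,0,0,0],
    [0,0,0,0],
  ],
  jaw=1,
  force=45,
)

```text
clock: 11.62
eef_pos: [578.5, 60.5, 92.2]
tcp_rot: [-3.141, -0.0, -0.236]
contact_force: [0.9, 0.2, 3.7]
opening: 0.462
```

>>> drive_tool(
  deltas=[
    [0.21,0,-0.45,0],
    [0.42,0,-0.91,0],
    [0.42,0,-0.91,0],
    [0.42,0,-0.91,0],
    [0,0,-1.5,0],
    [0,0,-1.5,0],
    [0,0,0,0],
    [0,0,0,0],
  ],
)

```text
clock: 12.28
eef_pos: [593.6, 57.0, 155.0]
tcp_rot: [-3.141, -0.002, -0.236]
contact_force: [-0.3, -0.3, -2.2]
opening: 0.461
```

```bash
python3 - <<'E'
from h import *
p,d=cams.grab_frame("scene"); cv2.imwrite("pics/g2.png",cv2.resize(p[150:290,280:480,::-1],None,fx=4,fy=4,interpolation=cv2.INTER_CUBIC))
E
python3 s.py "[485,290.4,180]"
```

```text
12.33 [592.8  57.  154. ] [-3.141e+00 -1.000e-03 -2.360e-01] [-0.68  0.04 -2.77] 0.462
axial F -2.8
tool delta cm [-15.93 -20.18  -2.6 ]
```

View pics/g2.png

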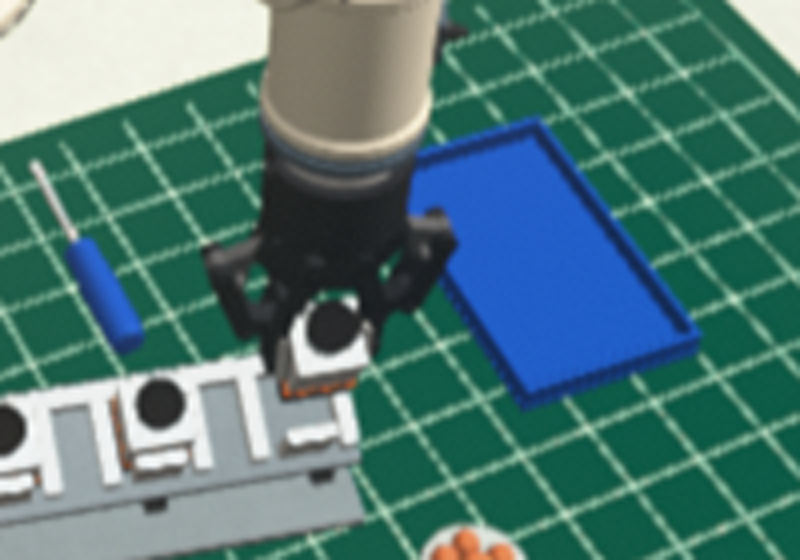

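The left plunger is held at its original lean, clear of its pocket, with its cap at (335,328) in the crop. I carry it to the blue tray.

>>> drive_tool(
  deltas=[
    [0,0,-1.5,0],
    [0,0,-1.5,0],
    [-1.6,-2,0,0],
    [-2,-2.5,0,0],
    [-2,-2.5,0,0],
    [-2,-2.5,0,0],
    [-2,-2.5,0,0],
    [-2,-2.5,0,0],
    [-2,-2.5,0,0],
    [-1.5,-2,0,0],
    [-0.8,-1.2,0,0],
    [0,0,0,0],
  ],
)

```text
clock: 13.33
eef_pos: [483.7, 293.0, 182.8]
tcp_rot: [3.141, 0.001, -0.234]
contact_force: [-0.1, -0.2, -1.9]
opening: 0.464
```

>>> drive_tool(
  deltas=[
    [0,0,2,0],
    [0,0,2,0],
    [0,0,2,0],
    [0,0,2,0],
    [0,0,2,0],
    [0,0,1.5,0],
    [0,0,0.7,0],
    [0,0,0,0],
    [0,0,0,0],
    [0,0,0,0],
  ],
)

```text
clock: 14.17
eef_pos: [485.9, 290.7, 62.6]
tcp_rot: [-3.141, -0.001, -0.236]
contact_force: [0.3, -0.6, -2.4]
opening: 0.462
```

```bash
python3 s.py "[485,290.4,50.4]"
```

```text
14.17 [485.9 290.7  62.6] [-3.141e+00 -1.000e-03 -2.360e-01] [ 0.28 -0.57 -2.44] 0.462
axial F -2.04
tool delta cm [-0.08  0.06  1.22]
```

>>> drive_tool(
  deltas=[
    [0,0,0.5,0],
    [0,0,0.4,0],
    [0,0,0,0],
    [0,0,0,0],
    [0,0,0,0],
  ],
)

```text
clock: 14.58
eef_pos: [485.3, 290.7, 52.9]
tcp_rot: [-3.141, -0.0, -0.236]
contact_force: [0.3, -0.4, -1.8]
opening: 0.461
```

>>> drive_tool(
  deltas=[
    [0,0,0.2,0],
    [0,0,0,0],
    [0,0,0,0],
    [0,0,0,0],
  ],
)

```text
clock: 14.92
eef_pos: [485.3, 290.6, 50.8]
tcp_rot: [3.142, 0.0, -0.236]
contact_force: [-0.5, 0.4, -2.7]
opening: 0.464
```

>>> drive_tool(
  deltas=[
    [0,0,0.15,0],
    [0,0,0,0],
    [0,0,0,0],
    [0,0,0,0],
  ],
)

```text
clock: 15.25
eef_pos: [485.4, 290.7, 50.3]
tcp_rot: [-3.141, -0.0, -0.236]
contact_force: [-3.5, -1.4, 10.6]
opening: 0.463
```

It touches the floor as predicted. I relax the grip and drag back a little so it rotates towards upright.

>>> drive_tool(
  deltas=[
    [0,0,0,0],
    [-0.4,0,0,0],
    [-0.4,0,0,0],
    [-0.4,0,0,0],
    [-0.4,0,0,0],
    [0,0,0,0],
    [0,0,0,0],
  ],
  force=20,
)

```text
clock: 15.83
eef_pos: [470.7, 295.4, 50.4]
tcp_rot: [-3.139, -0.002, -0.236]
contact_force: [2.0, 0.2, 8.4]
opening: 0.46
```

```bash
python3 - <<'E'
from h import *
p,d=cams.grab_frame("scene"); cv2.imwrite("pics/g3.png",cv2.resize(p[150:270,340:480,::-1],None,fx=5,fy=5,interpolation=cv2.INTER_CUBIC))
E
python3 s.py
```

```text
15.88 [470.7 295.4  50.3] [-3.139e+00 -2.000e-03 -2.360e-01] [1.24 1.67 8.78] 0.466
axial F 8.3
```

View pics/g3.png

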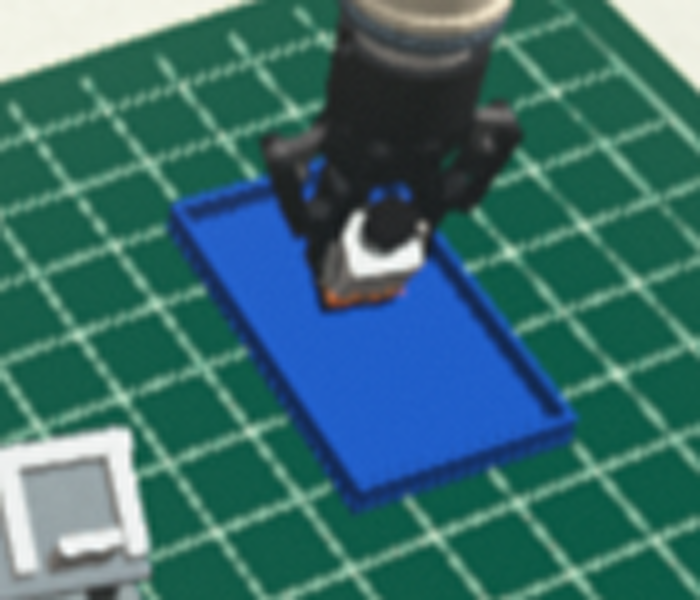

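>>> drive_tool(
  deltas=[
    [-0.2,0,0.12,0],
    [-0.4,0,0.05,0],
    [-0.4,0,0.05,0],
    [-0.4,0,0.05,0],
    [-0.4,0,0.03,0],
    [0,0,0,0],
    [0,0,0,0],
  ],
)

```text
clock: 16.47
eef_pos: [454.9, 300.3, 48.3]
tcp_rot: [-3.137, -0.005, -0.236]
contact_force: [4.7, 0.3, 13.9]
opening: 0.464
```

```bash
cat > tilt.py <<'E'
from h import *
import sys
# axis from block side/top points: normal of the bright top face of the block near given xy
x,y=eval(sys.argv[1])
for n in("scene","top"):
    p,d=cams.grab_frame(n); W=cloud(n,d)
    m=(np.hypot(W[...,0]-x,W[...,1]-y)<70)&(d>0)&(W[...,2]>8)&(W[...,2]<125)
    for nm,mm in(("white",m&(p.min(2)>150)),("black",m&(p.max(2)<60))):
        mm=cv2.erode(mm.astype(np.uint8),np.ones((2,2)))>0
        q=W[mm]
        if len(q)<12: continue
        # densest plane through the top by SVD after trimming
        c=np.median(q,0)
        for _ in range(8):
            k=q if _==0 else q[abs((q-c)@v)<2.5]
            c=k.mean(0);v=np.linalg.svd(k-c)[2][2]; v*=np.sign(v[2])
        print(n,nm,len(q),len(k),"ctr",c.round(1),"normal",v.round(2),"tilt",round(np.degrees(np.arccos(v[2])),1))
E
python3 tilt.py "(455,299)"; python3 s.py
```

```text
scene white 59 46 ctr [472.  293.4  67.5] normal [0.07 0.1  0.99] tilt 7.0
scene black 385 149 ctr [463.3 297.4  96. ] normal [-0.97  0.24  0.08] tilt 85.1
top white 20 20 ctr [473.  283.1  66.9] normal [ 0.28 -0.12  0.95] tilt 17.5
top black 54 20 ctr [449.8 275.9  84.1] normal [0.35 0.94 0.05] tilt 87.1
16.57 [454.9 300.3  48.3] [-3.137 -0.005 -0.236] [ 3.9  -0.63 14.67] 0.466
axial F 14.96
```

It has rotated to about 7° off upright, so I release it here.

>>> drive_tool(
  deltas=[
    [0,0,0,0],
    [0,0,0,0],
    [0,0,0,0],
    [0,0,0,0],
    [0,0,0,0],
    [0,0,-2,0],
    [0,0,-3,0],
    [0,0,-3,0],
    [0,0,-3,0],
    [0,0,-3,0],
    [0,0,0,0],
    [0,0,0,0],
  ],
  jaw=0,
)

```text
clock: 17.57
eef_pos: [453.0, 299.2, 187.9]
tcp_rot: [-3.139, -0.002, -0.236]
contact_force: [0.1, -1.2, -0.6]
opening: 1.001
```

```bash
python3 tilt.py "(455,299)"; python3 s.py "[557.6,-30.9+4.2,180]"; python3 s.py "[557.6,-26.7,91.9]"|tail -1; python3 - <<'E'
from h import *
p,d=cams.grab_frame("scene"); cv2.imwrite("pics/g4.png",cv2.resize(p[150:310,240:480,::-1],None,fx=3,fy=3,interpolation=cv2.INTER_CUBIC))
E
```

```text
scene white 59 49 ctr [450.7 297.3  68.5] normal [0.02 0.03 1.  ] tilt 2.0
scene black 51 18 ctr [451.1 298.8  72.7] normal [0.98 0.05 0.19] tilt 79.1
17.67 [451.7 298.3 185.5] [ 3.141e+00  1.000e-03 -2.360e-01] [0.26 0.75 0.52] 0.999
axial F 0.51
tool delta cm [17.89 29.13  0.55]
tool delta cm [17.89 29.13  9.36]
```

View pics/g4.png

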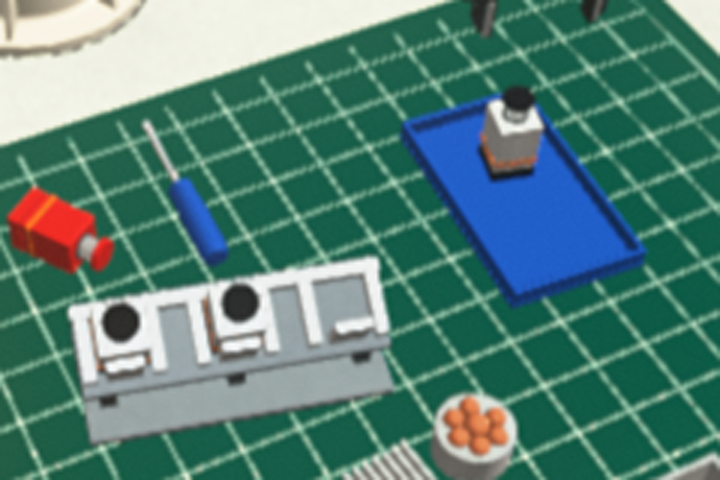

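The first plunger stands upright in the blue tray at (515,130) in the crop, with a measured tilt of 2°. Next is the middle one.

>>> drive_tool(
  deltas=[
    [1,2,0,0],
    [1.8,2.9,0,0],
    [1.8,2.9,0,0],
    [1.8,2.9,0,0],
    [1.8,2.9,0,0],
    [1.8,2.9,0,0],
    [1.8,2.9,0,0],
    [1.8,2.9,0,0],
    [1.8,2.9,0,0],
    [1.5,2.1,0,0],
    [1,1.8,0,0],
    [0,0,0,0],
  ],
)

```text
clock: 18.72
eef_pos: [558.3, -29.4, 184.6]
tcp_rot: [3.14, 0.002, -0.239]
contact_force: [0.5, -0.1, -0.7]
opening: 1.002
```

```bash
python3 s.py "[557.7,-26.7,91.9]"
```

```text
18.72 [558.3 -29.4 184.6] [ 3.14e+00  2.00e-03 -2.39e-01] [ 0.47 -0.1  -0.7 ] 1.002
axial F -0.43
tool delta cm [-0.13 -0.25  9.27]
```

>>> drive_tool(
  deltas=[
    [0,0,0,0],
    [0,0,1.5,0],
    [0,0,1.5,0],
    [0,0,1.5,0],
    [0,0,1.5,0],
    [0,0,1.5,0],
    [0,0,1,0],
    [0,0,0.5,0],
    [0,0,0,0],
    [0,0,0,0],
  ],
)

```text
clock: 19.55
eef_pos: [558.1, -25.8, 96.3]
tcp_rot: [3.142, 0.0, -0.236]
contact_force: [0.6, 0.4, -0.3]
opening: 0.999
```

```bash
python3 s.py "[557.7,-26.7,91.9]"
```

```text
19.55 [558.1 -25.8  96.3] [ 3.142  0.    -0.236] [ 0.61  0.35 -0.32] 0.999
axial F -0.07
tool delta cm [-0.02  0.1   0.44]
```

>>> drive_tool(
  deltas=[
    [0,0.08,0.4,0],
    [0,0,0,0],
    [0,0,0,0],
  ],
)

```text
clock: 19.8
eef_pos: [558.1, -27.1, 92.6]
tcp_rot: [-3.142, -0.001, -0.236]
contact_force: [0.4, -0.2, -0.5]
opening: 0.998
```

>>> drive_tool(
  deltas=[
    [0,0,0,0],
    [0,0,0,0],
    [0,0,0,0],
    [0,0,0,0],
    [0,0,0,0],
    [0,0,0,0],
    [0,0,0,0],
    [0,0,0,0],
  ],
  jaw=1,
  force=45,
)

```text
clock: 20.47
eef_pos: [558.1, -27.0, 92.6]
tcp_rot: [-3.142, -0.0, -0.236]
contact_force: [-1.4, -0.6, 5.4]
opening: 0.462
```

>>> drive_tool(
  deltas=[
    [0.21,0,-0.45,0],
    [0.42,0,-0.91,0],
    [0.42,0,-0.91,0],
    [0.42,0,-0.91,0],
    [0,0,-2,0],
    [0,0,-3,0],
    [0,0,-3,0],
    [0,0,-2,0],
    [0,0,0,0],
    [0,0,0,0],
  ],
)

```text
clock: 21.3
eef_pos: [573.2, -30.5, 225.7]
tcp_rot: [-3.141, -0.003, -0.236]
contact_force: [-0.5, 0.0, -4.1]
opening: 0.464
```

```bash
python3 s.py "[492,-305,190]"
```

```text
21.3 [573.2 -30.5 225.7] [-3.141e+00 -3.000e-03 -2.360e-01] [-0.52  0.01 -4.06] 0.464
axial F -3.9
tool delta cm [-1.49 28.58  3.57]
```

>>> drive_tool(
  deltas=[
    [0.1,2,0,0],
    [0.15,3.2,0,0],
    [0.15,3.2,0,0],
    [0.15,3.2,0,0],
    [0.15,3.2,0,0],
    [0.15,3.2,0,0],
    [0.15,3.2,0,0],
    [0.15,3.2,0,0],
    [0.15,3.2,0,0],
    [0.1,2,0,0],
    [0,1.3,0,0],
    [0,0,0,0],
  ],
)

```text
clock: 22.3
eef_pos: [512.3, -336.0, 222.6]
tcp_rot: [-3.141, 0.002, -0.238]
contact_force: [-0.2, -0.4, -2.9]
opening: 0.466
```

>>> drive_tool(
  deltas=[
    [0,0,1.5,0],
    [0,0,2.5,0],
    [0,0,2.5,0],
    [0,0,2.5,0],
    [0,0,2.5,0],
    [0,0,2.5,0],
    [0,0,1.5,0],
    [0,0,0.7,0],
    [0,0,0,0],
    [0,0,0,0],
    [0,0,0,0],
  ],
)

```text
clock: 23.22
eef_pos: [514.4, -334.2, 63.2]
tcp_rot: [3.141, -0.002, -0.236]
contact_force: [1.2, -0.9, -2.8]
opening: 0.465
```

```bash
python3 s.py "[514.7,-334.4,50.4]"
```

```text
23.22 [ 514.4 -334.2   63.2] [ 3.141e+00 -2.000e-03 -2.360e-01] [ 1.22 -0.94 -2.8 ] 0.465
axial F -1.95
tool delta cm [0.04 0.01 1.28]
```

>>> drive_tool(
  deltas=[
    [0,0,0.6,0],
    [0,0,0.4,0],
    [0,0,0.2,0],
    [0,0,0,0],
    [0,0,0,0],
  ],
)

```text
clock: 23.63
eef_pos: [513.8, -334.3, 50.8]
tcp_rot: [3.141, -0.001, -0.236]
contact_force: [-0.0, 1.7, 4.5]
opening: 0.465
```

>>> drive_tool(
  deltas=[
    [0,0,0.15,0],
    [0,0,0,0],
    [0,0,0,0],
    [0,0,0,0],
  ],
  force=20,
)

```text
clock: 23.97
eef_pos: [514.0, -334.3, 50.5]
tcp_rot: [3.141, -0.001, -0.236]
contact_force: [-5.1, 4.6, 17.9]
opening: 0.465
```

>>> drive_tool(
  deltas=[
    [-0.4,0,0.03,0],
    [-0.4,0,0.05,0],
    [-0.4,0,0.05,0],
    [-0.4,0,0.05,0],
    [-0.4,0,0.05,0],
    [-0.4,0,0.03,0],
    [0,0,0,0],
    [0,0,0,0],
  ],
)

```text
clock: 24.63
eef_pos: [494.3, -331.2, 49.0]
tcp_rot: [3.138, -0.01, -0.237]
contact_force: [4.4, -1.7, 14.2]
opening: 0.464
```

```bash
python3 tilt.py "(495,-330)"; python3 s.py
```

```text
scene white 94 81 ctr [ 513.2 -332.    68.2] normal [ 0.18 -0.09  0.98] tilt 11.5
scene black 414 184 ctr [ 503.2 -335.1   99. ] normal [-0.97  0.23  0.01] tilt 89.3
top black 88 54 ctr [ 488.2 -301.4   93.1] normal [ 0.74 -0.67  0.03] tilt 88.1
24.73 [ 494.3 -331.2   49. ] [ 3.138 -0.01  -0.237] [ 4.39 -1.12 15.02] 0.464
axial F 15.53
```

>>> drive_tool(
  deltas=[
    [-0.4,0,0.05,0],
    [-0.4,0,0.05,0],
    [0,0,0,0],
    [0,0,0,0],
  ],
)

```text
clock: 25.07
eef_pos: [486.1, -329.1, 47.7]
tcp_rot: [3.138, -0.009, -0.237]
contact_force: [3.2, -2.2, 12.5]
opening: 0.464
```

>>> drive_tool(
  deltas=[
    [0,0,0,0],
    [0,0,0,0],
    [0,0,0,0],
    [0,0,0,0],
    [0,0,0,0],
    [0,0,-2,0],
    [0,0,-3,0],
    [0,0,-3,0],
    [0,0,-3,0],
    [0,0,-3,0],
    [0,0,0,0],
    [0,0,0,0],
  ],
  jaw=0,
)

```text
clock: 26.07
eef_pos: [483.2, -327.2, 186.7]
tcp_rot: [3.14, -0.003, -0.236]
contact_force: [-0.4, -0.6, 0.0]
opening: 1.002
```

```bash
python3 tilt.py "(487,-329)"; python3 s.py "[536.7,-113.3,188]"
```

```text
scene white 122 79 ctr [ 490.  -326.    68.1] normal [-0.1   0.06  0.99] tilt 6.6
scene black 60 57 ctr [ 482.9 -327.    90.9] normal [-0.08  0.04  1.  ] tilt 5.1
top white 81 73 ctr [ 472.5 -316.8   67. ] normal [ 0.02 -0.03  1.  ] tilt 1.9
top black 128 110 ctr [ 479.1 -325.6   89.1] normal [ 0.05 -0.    1.  ] tilt 2.6
26.17 [ 481.8 -326.2  184.1] [-3.141e+00  1.000e-03 -2.360e-01] [-0.09  0.5  -0.55] 0.997
axial F -0.59
tool delta cm [  0.37 -21.99  -0.39]
```

The second one is upright: its cap top measures z≈90, with 2–7° of tilt noise. Now the right one.

>>> drive_tool(
  deltas=[
    [0,-2,0,0],
    [0.05,-3,0,0],
    [0.05,-3,0,0],
    [0.05,-3,0,0],
    [0.05,-3,0,0],
    [0.05,-3,0,0],
    [0.05,-2.5,0,0],
    [0.05,-1.5,0,0],
    [0,-1,0,0],
    [0,0,0,0],
    [0,0,0,0],
    [0,0,0,0],
  ],
)

```text
clock: 27.17
eef_pos: [536.9, -114.3, 184.4]
tcp_rot: [3.141, 0.001, -0.237]
contact_force: [1.1, -1.1, -0.7]
opening: 0.998
```

>>> drive_tool(
  deltas=[
    [0,0,1.5,0],
    [0,0,1.5,0],
    [0,0,1.5,0],
    [0,0,1.5,0],
    [0,0,1.5,0],
    [0,0,0.5,0],
    [0,0,0,0],
    [0,0,0,0],
    [0,0,0,0],
  ],
)

```text
clock: 27.92
eef_pos: [537.8, -114.1, 105.8]
tcp_rot: [3.142, -0.001, -0.237]
contact_force: [0.4, -0.2, 1.3]
opening: 0.998
```

```bash
python3 s.py "[536.7,-113.3,91.9]"
```

```text
27.92 [ 537.8 -114.1  105.8] [ 3.142e+00 -1.000e-03 -2.370e-01] [ 0.36 -0.2   1.3 ] 0.998
axial F 1.34
tool delta cm [-0.12 -0.05  1.39]
```

>>> drive_tool(
  deltas=[
    [-0.1,-0.05,0.7,0],
    [0,0,0.65,0],
    [0,0,0,0],
    [0,0,0,0],
  ],
)

```text
clock: 28.25
eef_pos: [536.1, -112.7, 91.1]
tcp_rot: [3.142, 0.001, -0.236]
contact_force: [-0.5, -0.1, -0.2]
opening: 0.999
```

>>> drive_tool(
  deltas=[
    [0,0,0,0],
    [0,0,0,0],
    [0,0,0,0],
    [0,0,0,0],
    [0,0,0,0],
    [0,0,0,0],
    [0,0,0,0],
    [0,0,0,0],
  ],
  jaw=1,
  force=45,
)

```text
clock: 28.92
eef_pos: [536.6, -113.0, 91.8]
tcp_rot: [3.141, -0.0, -0.236]
contact_force: [-0.9, -1.8, 5.2]
opening: 0.462
```

>>> drive_tool(
  deltas=[
    [0.21,0,-0.45,0],
    [0.42,0,-0.91,0],
    [0.42,0,-0.91,0],
    [0.42,0,-0.91,0],
    [0,0,-2,0],
    [0,0,-3,0],
    [0,0,-3,0],
    [0,0,-2,0],
    [0,0,0,0],
    [0,0,0,0],
  ],
)

```text
clock: 29.75
eef_pos: [551.7, -116.5, 225.0]
tcp_rot: [-3.141, -0.003, -0.236]
contact_force: [-0.1, 1.4, -2.9]
opening: 0.465
```

```bash
python3 s.py "[422.4,-312.2,190]"
```

```text
29.75 [ 551.7 -116.5  225. ] [-3.141e+00 -3.000e-03 -2.360e-01] [-0.05  1.38 -2.87] 0.465
axial F -2.76
tool delta cm [-8.01 22.05  3.5 ]
```

>>> drive_tool(
  deltas=[
    [-0.8,2,0,0],
    [-1,2.8,0,0],
    [-1,2.8,0,0],
    [-1,2.8,0,0],
    [-1,2.8,0,0],
    [-1,2.8,0,0],
    [-1,2.8,0,0],
    [-0.7,2,0,0],
    [-0.5,1.25,0,0],
    [0,0,0,0],
    [0,0,0,0],
  ],
)

```text
clock: 30.67
eef_pos: [420.6, -311.8, 222.1]
tcp_rot: [-3.14, 0.002, -0.238]
contact_force: [1.1, 0.2, -3.2]
opening: 0.462
```

>>> drive_tool(
  deltas=[
    [0,0,1.5,0],
    [0,0,2.5,0],
    [0,0,2.5,0],
    [0,0,2.5,0],
    [0,0,2.5,0],
    [0,0,2,0],
    [0,0,1.5,0],
    [0,0,0.7,0],
    [0,0,0,0],
    [0,0,0,0],
    [0,0,0,0],
  ],
)

```text
clock: 31.58
eef_pos: [422.1, -312.0, 67.1]
tcp_rot: [3.141, -0.001, -0.236]
contact_force: [0.3, 0.2, -3.0]
opening: 0.464
```

```bash
python3 s.py "[422.4,-312.2,50.4]"
```

```text
31.58 [ 422.1 -312.    67.1] [ 3.141e+00 -1.000e-03 -2.360e-01] [ 0.32  0.2  -3.  ] 0.464
axial F -2.61
tool delta cm [0.03 0.01 1.67]
```

>>> drive_tool(
  deltas=[
    [0,0,0.6,0],
    [0,0,0.5,0],
    [0,0,0.3,0],
    [0,0,0.15,0],
    [0,0,0,0],
    [0,0,0,0],
  ],
)

```text
clock: 32.08
eef_pos: [421.3, -311.9, 50.7]
tcp_rot: [-3.142, 0.0, -0.236]
contact_force: [-0.2, 0.0, -1.7]
opening: 0.461
```

>>> drive_tool(
  deltas=[
    [0,0,0.15,0],
    [0,0,0,0],
    [0,0,0,0],
    [0,0,0,0],
  ],
  force=20,
)

```text
clock: 32.42
eef_pos: [421.5, -312.1, 50.0]
tcp_rot: [3.141, -0.0, -0.236]
contact_force: [-2.0, 1.5, 7.0]
opening: 0.464
```

>>> drive_tool(
  deltas=[
    [-0.3,0,0.12,0],
    [-0.4,0,0.05,0],
    [-0.4,0,0.05,0],
    [-0.4,0,0.05,0],
    [-0.4,0,0.05,0],
    [-0.4,0,0.05,0],
    [-0.4,0,0.04,0],
    [0,0,0,0],
    [0,0,0,0],
  ],
)

```text
clock: 33.17
eef_pos: [398.7, -308.4, 47.6]
tcp_rot: [3.138, -0.009, -0.236]
contact_force: [3.8, -1.4, 13.6]
opening: 0.47
```

```bash
python3 tilt.py "(400,-307)"; python3 s.py
```

```text
scene white 92 70 ctr [ 417.2 -311.4   68.6] normal [ 0.22 -0.02  0.98] tilt 12.7
scene black 380 165 ctr [ 408.  -311.9   98.9] normal [-0.97  0.24  0.01] tilt 89.4
top white 32 28 ctr [ 451.5 -315.8   67. ] normal [ 0.01 -0.01  1.  ] tilt 0.9
top black 45 39 ctr [ 398.8 -278.6  100.6] normal [0.22 0.94 0.25] tilt 75.6
33.27 [ 398.7 -308.4   47.6] [ 3.138 -0.008 -0.236] [ 3.69 -2.49 13.12] 0.461
axial F 13.65
```

>>> drive_tool(
  deltas=[
    [0,0,0,0],
    [0,0,0,0],
    [0,0,0,0],
    [0,0,0,0],
    [0,0,0,0],
    [0,0,-2,0],
    [0,0,-3,0],
    [0,0,-3,0],
    [0,0,-3,0],
    [0,0,-3,0],
    [0,0,0,0],
    [0,0,0,0],
  ],
  jaw=0,
)

```text
clock: 34.27
eef_pos: [395.9, -306.2, 186.7]
tcp_rot: [3.14, -0.003, -0.236]
contact_force: [-0.6, 0.4, -0.5]
opening: 1.003
```

```bash
python3 tilt.py "(395,-307)"; python3 s.py; python3 - <<'E'
from h import *
p,d=cams.grab_frame("scene"); cv2.imwrite("pics/end.png",p[:,:,::-1])
E
```

```text
scene white 105 74 ctr [ 399.2 -304.6   68.6] normal [-0.01  0.04  1.  ] tilt 2.2
scene black 60 52 ctr [ 392.3 -306.3   90.8] normal [-0.1   0.1   0.99] tilt 7.9
top white 56 49 ctr [ 379.9 -294.7   67. ] normal [-0.2   0.05  0.98] tilt 11.9
top black 36 34 ctr [ 383.8 -303.2   88.7] normal [ 0.39 -0.15  0.91] tilt 24.5
34.37 [ 394.6 -305.2  184.4] [-3.141e+00  1.000e-03 -2.360e-01] [-0.25 -0.32 -0.28] 0.997
axial F -0.33
```

View pics/end.png

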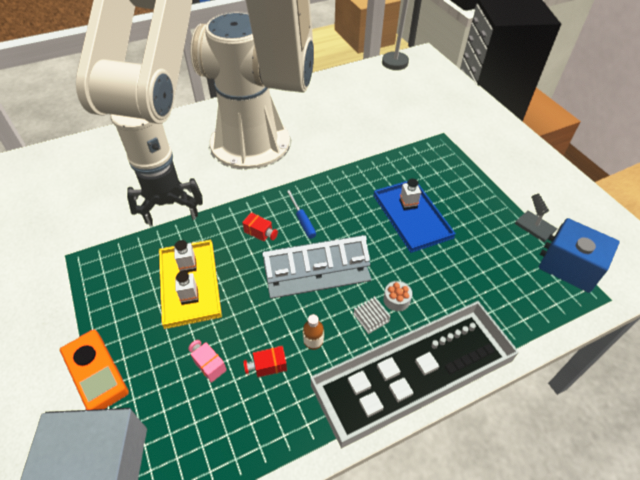

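All three plungers stand upright: blue at (410,195), yellow at (184,255) and (186,288). The rack is empty, the loose objects have not moved, and the gripper is clear.

```bash
python3 -c "
from rig import r,cams,job
print(job.sign_off())"
```

```text
the job is handed in; nothing more can be done
None
```

The three plungers are sorted and the job is handed in: the stiff one is in the blue tray and the two weak ones are in the yellow tray. It took about 34 s on the robot's clock.

- **Sorting:** I pressed each cap along its axis with the shut fingertips.

| Plunger, seen from the robot | Force reading | Result | Tray |
|---|---|---|---|
| Left (+y) | 3.9 N, then 6.6 N after about 4 mm more | stiff | blue |
| Middle | about 2 N or less along the axis, fingertips up to 3 mm lower than on the left | weak | yellow |
| Right (-y) | about 2.7 N or less along the axis, fingertips up to 3 mm lower than on the left | weak | yellow |

- **Placing:** I drew each plunger out along its pocket axis. With its lower edge on the tray floor, I dragged it back under a light grip until it was nearly upright, then let go.
- **Last checks:** The final picture shows all three upright in the trays, the rack empty, the gripper clear and the loose objects visibly in place. The last measured cap tops in the yellow tray were about 90 mm high, which fits a plunger standing on the floor. The blue-tray plunger's block top measured 68.5 mm, which also fits.
- **Disagreement:** Tilt readings from the scene camera were 2–8°. For the last plunger, the top camera gave 12–25° from a few pixels while the gripper was still overhead. I judged those readings unreliable because the scene camera and the picture showed the plunger upright.

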